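# Build up a roller stack on its keyed spindle

### The job

Build up the roller stack on the upright stepped spindle, widest bore first: the steel distance ring that lies on the trolley goes down on the plate, then the keyed hub from the sloping peg rack, turned until its keyway drops over the spindle's key and it goes fully home on the ring, then the grey roller sleeve from the rack down on the hub. Each part must sit flat on the one below and be let go before the next goes on; leave the other things on the trolley where they are.

Things in the scene. Friction and masses are not known exactly. Their poses are not given: they have to be found in the camera images.
- spindle_foot (a point): Foot of the steel spindle: the point on its axis at the top face of the square grey steel plate (140 x 140 x 18 mm, fixed, a bolt head 8 mm high near each corner); z up along the axis, -x is the plate's side to the robot. Spindle diameter, by height above this point: 46 mm from 0 to 28 mm, 36 mm from 28 to 55 mm, 30 mm from 55 to 74 mm; chamfered shoulders.
- spindle_nose (a point): Top of the spindle, on its axis, 74 mm above spindle_foot (same axes); the last 7 mm taper from 30 to 22 mm across. It must find room between the fingers, below the palm, when the ring goes on: grip the ring and the hub near their tops.
- key_level (a point): Point on the spindle's axis level with the top of its key, 46 mm above spindle_foot (same axes). The feather key, 9 mm wide, stands 5.5 mm proud of the 36 mm part, from 29 to 46 mm high. Its direction is NOT given: anywhere within 35 degrees either side of this point's -x; look for it, or feel for it by turning the hub on top of the key under light pressure.
- ring_mid (a point): Centre (half-way up) of the distance ring: plain steel ring, outside 68 mm, bore 50 mm, 30 mm high; z along its axis. It lies flat on the trolley, between rack and robot, and goes lowest on the spindle; seated, this point is 15 mm above spindle_foot.
- hub_mid (a point): Centre (half-way up) of the keyed hub: plain bright metal, outside 64 mm, bore 38 mm, 28 mm high, z along its axis. A keyway 12 mm wide runs through the bore on the hub's -x side and passes the key within 4 degrees either way. Off the key, the hub stops with its underside on key_level, 9 mm down on the 36 mm part; on it, it slides home on the ring, this point 44 mm above spindle_foot.
- sleeve_mid (a point): Centre (half-way up) of the grey roller sleeve: grey tube with a thin steel liner, outside 54 mm, bore 33 mm, 70 mm high; z along its axis. It goes on the 30 mm part of the spindle and stands on the hub; seated, this point is 93 mm above spindle_foot.
- rack: Fixed plywood rack, rubber-covered board 106 x 192 mm sloping down 30 degrees to its -x side, which faces the plate; origin on the trolley below the middle between the pegs' feet, y along the pegs. The pegs, 26 mm across, 24 mm long, stand square to the board, feet at x 0, y -48 and +48 mm, 60 mm up. Hub and sleeve stand on them (which on which varies), axes leaning 30 degrees to -x; draw them off along the peg.
- clamp_block: Bystander, loose: grey split clamp block with a pin, 76 x 80 x 56 mm, left of the plate; origin at the middle of its underside.
- slide_block: Bystander, loose: brown block with a knurled screw, 87 x 58 x 22 mm, right of the plate; origin at the middle of its underside.
- stub_block: Bystander, loose: grey block with an upright stub, 34 x 82 x 57 mm, right of the plate, nearer the robot; origin at the middle of its underside.

How it is judged:
On the way, in this order (a step that is already met when the one before it is completed fails the run):
1. the distance ring sits flat on the plate round the spindle, let go (z of ring_mid in the frame of spindle_foot between 0.012 and 0.018 m and horizontal distance between ring_mid and spindle_foot below 0.004 m and angle between the z axis of ring_mid and the z axis of spindle_foot, either way round below 0.05 rad and linear speed of ring below 0.02 m/s and contact force between the fingers and ring below 0.5 N), for 0.1 s.
2. the hub is over the key, fully home on the ring, let go (z of ring_mid in the frame of spindle_foot between 0.012 and 0.018 m and horizontal distance between each of ring_mid, hub_mid and spindle_foot below 0.004 m and angle between the z axis of each of ring_mid, hub_mid and the z axis of spindle_foot, either way round below 0.05 rad and linear speed of each of ring, hub below 0.02 m/s and z of hub_mid in the frame of spindle_foot between 0.041 and 0.047 m and contact force between the fingers and hub below 0.5 N), for 0.1 s.
3. the sleeve stands on the hub, let go (z of ring_mid in the frame of spindle_foot between 0.012 and 0.018 m and horizontal distance between each of ring_mid, hub_mid and spindle_foot below 0.004 m and angle between the z axis of each of ring_mid, hub_mid, sleeve_mid and the z axis of spindle_foot, either way round below 0.05 rad and linear speed of each of ring, hub, sleeve below 0.02 m/s and z of hub_mid in the frame of spindle_foot between 0.041 and 0.047 m and z of sleeve_mid in the frame of spindle_foot between 0.09 and 0.096 m and horizontal distance between sleeve_mid and spindle_foot below 0.005 m and contact force between the fingers and sleeve below 0.5 N), for 0.1 s.
At the end, for the whole second after the job is handed in: The ring is flat on the plate, the hub over the key and home on the ring, the sleeve on the hub: each within 3 mm of its seated height, within 4 mm (sleeve 5 mm) of the spindle's axis sideways, within 0.05 rad of upright, at rest and let go (z of ring_mid in the frame of spindle_foot between 0.012 and 0.018 m and horizontal distance between each of ring_mid, hub_mid and spindle_foot below 0.004 m and angle between the z axis of each of ring_mid, hub_mid, sleeve_mid and the z axis of spindle_foot, either way round below 0.05 rad and linear speed of each of ring, hub, sleeve below 0.02 m/s and z of hub_mid in the frame of spindle_foot between 0.041 and 0.047 m and z of sleeve_mid in the frame of spindle_foot between 0.09 and 0.096 m and horizontal distance between sleeve_mid and spindle_foot below 0.005 m); the robot touches nothing.
It fails at once if the split clamp block is shifted by more than 30 mm (distance of clamp_block from where it was at the start of the episode above 0.03 m).
It fails at once if the brown slide block is shifted by more than 30 mm (distance of slide_block from where it was at the start of the episode above 0.03 m).
It fails at once if the block with the stub is shifted by more than 30 mm (distance of stub_block from where it was at the start of the episode above 0.03 m).
It also fails if it takes over 72 s, if anything falls off the work surface, if the arm or the gripper's body presses on something with over 40 N, if the wrist force passes 120 N, or if a joint passes its speed limit or range.

### The arm

A 6-joint arm with a two-finger parallel gripper is mounted at the origin on a cart in front of the work surface, level with it; the furniture and walls round the work are solid. World frame = base frame: x ahead of the robot, y to its left, z up, the work surface at z = 0. Lengths are in m, angles in rad, forces in N, time in s.
With the tool pointing down it reaches from about 0.3 to 0.775 m from the base axis. Payload 14.6 kg.
Tool frame: the origin (TCP) lies at the very end of the fingers, on their centre line; the grasp point (between the pads) lies 19 mm behind it; x points along the fingers, z is the direction in which the jaws open and shut, and the axes are right-handed (so a half turn about x gives the same grasp; the last joint's range is limited). The gripper opens to 94 mm and grips with 3 to 60 N. Pads are 16 mm wide; open, the fingers measure 119 mm over their backs; the gripper's body (75 mm by 177 mm) begins 78 mm behind the grasp point.
Start: joints at [-1.184, 0.3, 1.521, -0, 1.321, -0.067], TCP at [0.241, -0.494, 0.205] pointing down, gripper open.
Joint ranges: [-3.03, 3.03], [-0.79, 2.21], [0.23, 2.52], [-1.04, 4.18], [0, 3.07], [-2.55, 2.55]. Speed limits (rad/s): [2.22, 2.22, 2.57, 3.14, 3.14, 3.14].

### API

Orientations are given as [roll, pitch, yaw] about the fixed x, y, z axes, in that order (R = Rz(yaw) Ry(pitch) Rx(roll)).
In Python, from station import ctrl gives the robot as it stands. The module is installed in compiled form; this text tells all that it offers.
- The arm moves only by the tool servo_tool, never from a script. Its argument "motion" is one flat list of numbers, 4 for each row, row after row: the shift along the tool's x, y, z in mm, then the turn about the tool's x in degrees. In form: [dx, dy, dz, roll, dx, dy, dz, roll, ...]. A call has 1 to 20 rows; each row is the pose to reach, as a shift and turn from the pose commanded when the call began, along the tool's axes at that moment; what a row does not reach only later rows make up. A row lasts 1/8 s, in which the tool goes at most 62.5 mm and 10.7 degrees, less where a joint would pass 70% of its speed; a pose out of reach is approached as far as the arm can. A call with a gripper value outside its range is refused whole. "gripper" is the opening, from 0 (shut) to 1 (fully open), set as the call begins (left out, the last holds). The fingers move at their own pace and stop on an object; "force" is the grip in N (left out, the last holds). Time passes only in rows, so rows that repeat a pose let the fingers close. It gives the time, the measured TCP pose, the force and the opening at its end, in the units of the state.
- ctrl.get_obs(): the state, without advancing time (a new reading comes with each control period).
- ctrl.camera(name): name is "scene" or "top" or "wrist"; returns a dict with "color" (420x560x3 uint8, red, green, blue), "z_map" (420x560 float32, m along the optical axis (not along the pixel's ray), 0 where there is no reading), "fx", "fy", "cx", "cy" (pixels), "rvec" (rotation vector, rad) and "tvec" (3), from world to camera coordinates, as OpenCV has them. Camera axes: x right, y down, z forward; pixel columns grow to the right and rows downward; lengths in m; the calibration is good to about 2 mm. A picture is of the moment at which its call begins.
- ctrl.hand_in(): hands the job in, once; it reports no verdict.
The state is a dict: "time_s": time; "qpos": joint angles; "joint_vel": joint speeds; "tau": joint torques, N m; "ee_pos": TCP position; "eef_rot": TCP orientation; "force": force on the tool from outside, world axes, zero at the start; "moment": the same for the moment, N m; "grip_width": finger opening in m.
Only numpy, scipy, OpenCV 4.12 (cv2) and the standard library are available. Lean on these libraries where they do the work, as an engineer would, in place of code of your own. Each camera call takes 0.05 s, during which the arm holds its last target.

## Working session

There is one attempt and no reset: what is moved stays moved. The work goes in short steps, Python scripts to look and compute and a tool call to move; the robot and the scene stay as the last step left them, time stands still between calls to the robot, and variables do not carry over. Pictures are saved under pics/ and viewed, and the job is handed in when it is done.

Besides the shell and the picture viewer there is one more tool, called after "Call:" as a command line: name --argument value ..., lists and objects as JSON in quotes. servo_tool: Moves the arm, as the interface text tells. Its arguments: {"type":"object","properties":{"motion":{"type":"array","items":{"type":"number"}},"gripper":{"type":"number"},"force":{"type":"number"}},"required":["motion"]}

```bash
ls; mkdir -p pics; cat > h.py <<'E'
import numpy as np, cv2
from station import ctrl
from scipy.spatial.transform import Rotation as R
def cam(n):
    c=ctrl.camera(n); c['R']=cv2.Rodrigues(np.array(c['rvec'],float))[0]; c['t']=np.array(c['tvec'],float).reshape(3); return c
def save(c,f): cv2.imwrite('pics/'+f,cv2.cvtColor(c['color'],cv2.COLOR_RGB2BGR))
def cloud(c):
    z=c['z_map'].astype(float); v,u=np.mgrid[:z.shape[0],:z.shape[1]]
    p=np.stack([(u-c['cx'])/c['fx']*z,(v-c['cy'])/c['fy']*z,z],-1)
    w=(p-c['t'])@c['R']; w[z==0]=np.nan; return w
def proj(c,P):
    q=np.asarray(P,float)@c['R'].T+c['t']; return np.stack([q[...,0]/q[...,2]*c['fx']+c['cx'],q[...,1]/q[...,2]*c['fy']+c['cy']],-1)
def tool():
    o=ctrl.get_obs(); return np.array(o['ee_pos']),R.from_euler('xyz',o['eef_rot']).as_matrix(),o
E
python3 - <<'E'
from h import *
o=ctrl.get_obs(); print(o)
for n in ['scene','top','wrist']:
    c=cam(n); save(c,n+'0.png'); np.savez('pics/'+n+'0.npz',**{k:np.array(v) for k,v in c.items()})
    print(n,c['fx'],c['cx'],c['cy'],-c['R'].T@c['t'],c['R'][2])
E
```

```text
pics
{'time_s': 0.0, 'qpos': array([-1.18359638e+00,  3.00477129e-01,  1.52159958e+00,  2.77421509e-06,
        1.32072549e+00, -6.65778972e-02]), 'joint_vel': array([ 0.00022323,  0.00140073,  0.00102679,  0.00125342,  0.00037567,
       -0.00019155]), 'tau': array([-3.34359411e-04, -5.31805050e+01, -3.52737665e+01,  7.08302949e-02,
        2.43679667e-02, -9.89232581e-05]), 'ee_pos': array([ 0.24100408, -0.49407635,  0.20487521]), 'eef_rot': array([3.07279319, 1.56958678, 1.95577401]), 'force': array([ 0.91605276, -0.21907917, -0.31385533]), 'moment': array([ 0.06443434, -0.01776484, -0.02160243]), 'grip_width': 0.09402699292101538}
scene 420.541770048038 281.284030481924 203.35551263477763 [-0.23940691  0.54800364  0.78609992] [ 0.60844685 -0.5358048  -0.58541066]
top 444.4027468920003 281.3858599343506 210.05767487642814 [ 0.39829285 -0.06993802  1.2410775 ] [ 0.06578189 -0.01308645 -0.99774821]
wrist 368.05211137983554 278.78387224016654 212.50815240412965 [ 0.31500825 -0.45759973  0.38336656] [-0.25050175 -0.12114385 -0.96050666]
```

View pics/scene0.png

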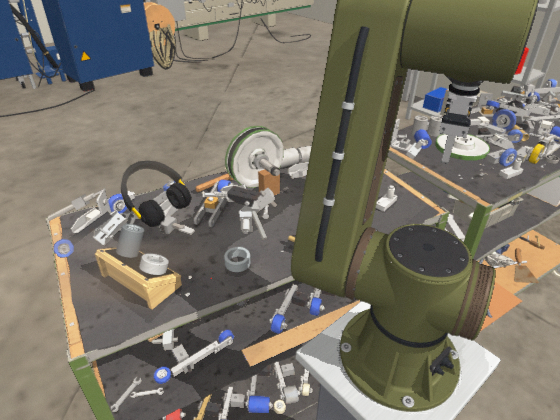

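View pics/top0.png

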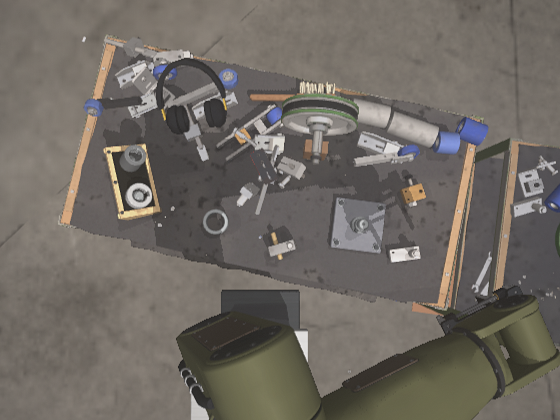

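View pics/wrist0.png

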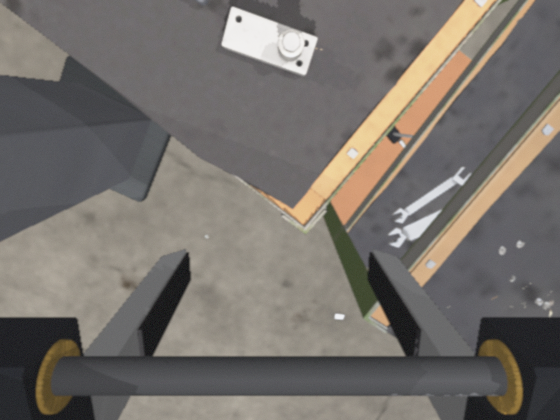

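The scene view shows the rack at (140,272) with the sleeve and hub, and the ring at (237,258). The top view shows the ring at (215,222), the plate and spindle at (358,224), the sleeve at (132,158) and the hub at (140,195) on the rack. Next I'll measure these.

```bash
cat > m.py <<'E'
from h import *
d=dict(np.load('pics/top0.npz')); c={k:(v if v.ndim else float(v)) for k,v in d.items()}
w=cloud(c)
for name,(u,v) in dict(ring=(215,222),platec=(345,210),plate2=(345,240),spin=(360,224),hub=(140,195),sl=(132,158)).items():
    print(name,np.round(w[v,u],4))
img=cv2.cvtColor(c['color'],cv2.COLOR_RGB2BGR)
a=cv2.resize(img[185:260,320:395],None,fx=7,fy=7,interpolation=cv2.INTER_CUBIC); cv2.imwrite('pics/z1.png',a)
a=cv2.resize(img[135:225,95:165],None,fx=6,fy=6,interpolation=cv2.INTER_CUBIC); cv2.imwrite('pics/z2.png',a)
# height crop print
z=w[...,2]
np.set_printoptions(linewidth=250)
print(np.round(z[205:245:2,340:384:2]*1000).astype(int))
print(np.round(z[208:240:2,200:234:2]*1000).astype(int))
E
python3 m.py
```

```text
ring [ 0.4463  0.0994 -0.0042]
platec [ 0.4795 -0.2614  0.0204]
plate2 [ 0.397  -0.2615  0.0163]
spin [ 0.4386 -0.2892  0.0907]
hub [0.5131 0.2847 0.0793]
sl [0.6109 0.3083 0.0782]
[[                  23                   17                   16                   21                   15                   18                   17                   18                   16                   22                   17
                    16                   17                   15                   21                   19                   16                   16                   20                   18                   17                   17]
 [                  21                   20                   21                   19                   17                   17                   15                   20                   15                   15                   19
                    16                   19                   17                   16                   17                   18                   16                   18                   18                   28        
[... 13749 characters left out ...]
               -3                    0                    3                   -1                   -2]
 [                   3                    4                    0                   -3                    1                    3                   -4                   -2                   -1                    0                    1
                     0                   -2                    2                    1                    1                    0]]m.py:12: RuntimeWarning: invalid value encountered in cast
  print(np.round(z[205:245:2,340:384:2]*1000).astype(int))
m.py:13: RuntimeWarning: invalid value encountered in cast
  print(np.round(z[208:240:2,200:234:2]*1000).astype(int))
```

View zooms.

View pics/z1.png

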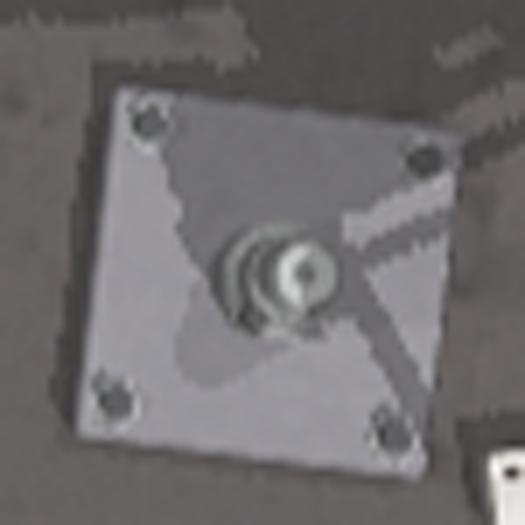

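View pics/z2.png

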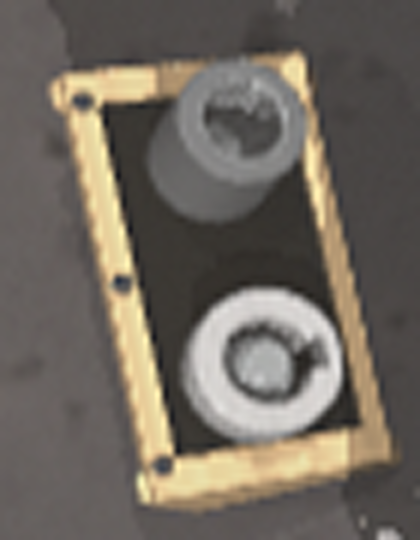

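```bash
cat > m2.py <<'E'
from h import *
from scipy.optimize import least_squares
d=dict(np.load('pics/top0.npz')); c={k:(v if v.ndim else float(v)) for k,v in d.items()}
w=cloud(c); z=w[...,2]
def sel(x,y,r,z0,z1):
    m=(np.hypot(w[...,0]-x,w[...,1]-y)<r)&(z>z0)&(z<z1); return m
# ring : back-project mask pixels to plane z=.03
def topix(m,h):
    v,u=np.nonzero(m); ray=np.stack([(u-c['cx'])/c['fx'],(v-c['cy'])/c['fy'],np.ones(len(u))],-1)@c['R']
    o=-c['R'].T@c['t']; s=(h-o[2])/ray[:,2]; return o+ray*s[:,None]
m=sel(.446,.099,.05,.02,.04)
P=topix(m,.03); print('ring',P.mean(0),(P.max(0)-P.min(0)), cv2.minEnclosingCircle((P[:,:2]*1000).astype(np.float32)))
m=sel(.4386,-.289,.04,.084,.1)
P=topix(m,.09); print('nose',len(P),P.mean(0),cv2.minEnclosingCircle((P[:,:2]*1000).astype(np.float32)))
m=(np.hypot(w[...,0]-.4386,w[...,1]+.289)<.11)&(z>.009)&(z<.024)
mm=np.uint8(m); n,l,s,ce=cv2.connectedComponentsWithStats(mm); i=1+np.argmax(s[1:,4]); mm=(l==i).astype(np.uint8); mm=cv2.morphologyEx(mm,cv2.MORPH_CLOSE,np.ones((15,15)));mm=cv2.morphologyEx(mm,cv2.MORPH_OPEN,np.ones((5,5)))
P=topix(mm>0,.018); r=cv2.minAreaRect((P[:,:2]*1000).astype(np.float32)); print('plate',r)
print('centroid',P.mean(0))
# rack
g=cv2.cvtColor(c['color'],cv2.COLOR_RGB2HSV)
for nm,x,y in (('hub',.513,.285),('sl',.611,.30)):
    q=w[(np.hypot(w[...,0]-x,w[...,1]-y)<.06)&(z>.06)]; print(nm,len(q),q.mean(0))
q=w[(w[...,0]>.44)&(w[...,0]<.68)&(w[...,1]>.2)&(w[...,1]<.4)&(z>.01)]
np.save('pics/rack.npy',q); print(len(q))
E
python3 m2.py
python3 - <<'E'
from h import *
d=dict(np.load('pics/wrist0.npz'))
p,Rt,o=tool()
print('tool axes',Rt)
print('cam in tool',Rt.T@(-d['R'].T@d['t']-p)); print(Rt.T@d['R'].T)
c={k:(v if v.ndim else float(v)) for k,v in d.items()}
for k in (0,-.05,-.1): print(proj(c,p+Rt@np.array([k,0,0])))
print(proj(c,p+Rt@np.array([.05,0,0])))
E
```

```text
ring [0.44496128 0.09498398 0.03      ] [0.06538275 0.06541349 0.        ] ((445.42535400390625, 94.23675537109375), 34.11616134643555)
nose 105 [ 0.43801249 -0.29672091  0.09      ] ((438.1808776855469, -295.9656066894531), 15.300782203674316)
plate ((437.92724609375, -296.70751953125), (139.85629272460938, 139.47994995117188), 82.93389129638672)
centroid [ 0.43780389 -0.29681859  0.018     ]
hub 897 [0.5090545  0.30473279 0.07821026]
sl 832 [0.60225224 0.31338948 0.09306576]
2988
tool axes [[-3.04663562e-04  8.98789177e-01  4.38381024e-01]
 [ 7.66536825e-04  4.38381125e-01 -8.98788853e-01]
 [-9.99999660e-01  6.22069849e-05 -8.22513757e-04]]
cam in tool [-0.17830864  0.08253036 -0.00058513]
[[ 3.60615189e-04 -2.78314990e-01  9.60489790e-01]
 [ 7.32707119e-04 -9.60489521e-01 -2.78315187e-01]
 [ 9.99999667e-01  8.04122390e-04 -1.42443736e-04]]
[279.89989111 268.68066257]
[280.22107608 322.16165993]
[280.85646175 427.9606923 ]
[279.70604787 236.40353034]
```

```bash
cat > m3.py <<'E'
from h import *
from scipy.optimize import least_squares
d=dict(np.load('pics/top0.npz')); c={k:(v if v.ndim else float(v)) for k,v in d.items()}
w=cloud(c); z=w[...,2]
hsv=cv2.cvtColor(c['color'],cv2.COLOR_RGB2HSV)
# board: dark pixels in rack region
reg=np.zeros(z.shape,bool); reg[150:215,110:160]=1
rgb=c['color'].astype(int)
dark=reg&(rgb.max(-1)<75)&(z>.02)&(z<.12)
q=w[dark]; print(len(q))
for _ in range(6):
    A=np.c_[q[:,0],q[:,1],np.ones(len(q))]; s=np.linalg.lstsq(A,q[:,2],rcond=None)[0]; r=A@s-q[:,2]; q=q[np.abs(r)<.006]
n=np.array([-s[0],-s[1],1]);n/=np.linalg.norm(n); print('n',n,'tilt',np.degrees(np.arccos(n[2])),'dir',np.degrees(np.arctan2(n[1],n[0])),len(q))
# wood frame rect
wood=reg*0
wd=((rgb[...,0]-rgb[...,2])>50)&(rgb[...,0]>120)
wd[:140]=0;wd[222:]=0;wd[:,:98]=0;wd[:,165:]=0
pts=w[wd]; pts=pts[~np.isnan(pts[:,0])]
print('wood z',np.percentile(pts[:,2],[2,20,50,80,98]))
r=cv2.minAreaRect((pts[:,:2]*1000).astype(np.float32)); print(r)
# joint fit: rack x0,y0,yaw ; signs: hub at one y, sleeve other
hm=(np.hypot(w[...,0]-.509,w[...,1]-.295)<.05)&(rgb.min(-1)>150); hp=w[hm]; print('hub face',len(hp),hp.mean(0))
def axis(yaw): # rack -x dir leaning
    return np.array([-.5*np.cos(yaw),-.5*np.sin(yaw),np.sqrt(3)/2])
allp=w[reg|(np.mgrid[:420,:560][0]<0)|False]
reg2=np.zeros(z.shape,bool); reg2[140:222,98:165]=1
P=w[reg2&(z>.02)];P=P[~np.isnan(P[:,0])]
def cylsd(P,foot,ax,ro,h,ri):
    q=P-foot; t=q@ax; rr=np.linalg.norm(q-t[:,None]*ax,axis=1)
    # signed distance to annular cyl
    a=np.maximum(np.maximum(rr-ro,ri-rr),np.maximum(-t,t-h)); return np.abs(a)
def res(x,side):
    x0,y0,yaw=x[0]/1e3,x[1]/1e3,x[2]
    ex=np.array([np.cos(yaw),np.sin(yaw),0]);ey=np.array([-ex[1],ex[0],0]); ax=axis(yaw); o=np.array([x0,y0,.06])
    fh=o+ey*.048*side; fs=o-ey*.048*side
    q=(P-o); bd=np.abs(q@ax)+np.maximum(0,np.abs(q@ey)-.096)
    dd=np.minimum.reduce([cylsd(P,fh,ax,.032,.028,.019),cylsd(P,fs,ax,.027,.070,.0165),bd,cylsd(P,fh,ax,.013,.024,0),cylsd(P,fs,ax,.013,.024,0)])
    return np.minimum(dd,.01)*1e3
for side in (1,-1):
  best=None
  for yaw0 in np.radians([70,80,90,100,110]) if True else 0:
    s0=least_squares(res,[555,315,yaw0],args=(side,),loss='soft_l1',diff_step=1e-4)
    if best is None or s0.cost<best.cost: best=s0
  x=best.x; print(side,best.cost,x[:2],np.degrees(x[2]))
  yaw=x[2]; ex=np.array([np.cos(yaw),np.sin(yaw),0]);ey=np.array([-ex[1],ex[0],0]);ax=axis(yaw);o=np.array([x[0]/1e3,x[1]/1e3,.06])
  print(' hubmid',o+ey*.048*side+ax*.014,' slmid',o-ey*.048*side+ax*.035, 'ax',ax)
E
python3 m3.py
```

```text
845
n [ 0.10648479 -0.46933041  0.87657855] tilt 28.767649538821917 dir -77.21677153445907 712
wood z [0.0275163  0.03597829 0.06913628 0.08062409 0.08527487]
((563.995849609375, 328.3489074707031), (217.04458618164062, 121.8271484375), 13.903097152709961)
hub face 510 [0.50368527 0.29449259 0.07979069]
1 4587.673695923414 [556.20088375 310.80009113] 103.1639702741812
 hubmid [0.51105638 0.29305258 0.07212436]  slmid [0.60692498 0.3046914  0.09031089] ax [ 0.1138693  -0.48686115  0.8660254 ]
-1 8340.269515455428 [553.37272122 311.95671711] 103.7696816650342
 hubmid [0.60165936 0.31658283 0.07212436]  slmid [0.51091757 0.28353472 0.09031089] ax [ 0.11900977 -0.48563018  0.8660254 ]
```

```bash
cat >> m3.py <<'E'
print('----')
x=[.5562,.3108];yaw=np.radians(103.3);ex=np.array([np.cos(yaw),np.sin(yaw),0]);ey=np.array([-ex[1],ex[0],0]);ax=axis(yaw);o=np.array([x[0],x[1],.06])
q=pts-o; a=q@ey*1e3; b=q@np.cross(ey,ax)*1e3; hgt=q@ax*1e3; zz=pts[:,2]*1e3
for lo in range(-120,121,10):
    m=(a>lo)&(a<=lo+10)
    if m.sum()>3: print(lo,m.sum(),'h med',np.round(np.percentile(hgt[m],[10,50,90])),'z',np.round(np.percentile(zz[m],[10,50,90])),'b',np.round(np.percentile(b[m],[5,50,95])))
m=(a>97); 
for lo in range(-80,81,16):
    k=m&(b>lo)&(b<=lo+16)
    if k.sum(): print('end+',lo,k.sum(),np.round([np.median(hgt[k]),np.median(zz[k])]))
E
python3 m3.py | sed -n '/----/,$p'
```

```text
----
-120 11 h med [-89. -81. -72.] z [-5. -1.  2.] b [ 2. 11. 34.]
-100 52 h med [-6. -3.  0.] z [34. 68. 79.] b [-49.  20.  52.]
-90 71 h med [-8. -3.  0.] z [37. 71. 79.] b [-50.  22.  52.]
-80 25 h med [-5. -3.  0.] z [34. 80. 83.] b [-52.  46.  52.]
-70 19 h med [-8. -4.  0.] z [36. 79. 84.] b [-51.  46.  52.]
-60 31 h med [-6. -3. -0.] z [33. 80. 83.] b [-51.  45.  52.]
-50 31 h med [-5. -3. -0.] z [33. 79. 82.] b [-52.  43.  51.]
-40 32 h med [-6. -3.  0.] z [32. 79. 84.] b [-51.  44.  52.]
-30 34 h med [-6. -2.  1.] z [31. 79. 84.] b [-52.  43.  52.]
-20 33 h med [-6. -3. -0.] z [33. 78. 82.] b [-52.  43.  51.]
-10 27 h med [-6. -3.  2.] z [30. 76. 84.] b [-53.  41.  51.]
0 26 h med [-5. -3.  0.] z [33. 79. 83.] b [-51.  42.  52.]
10 33 h med [-7. -3.  1.] z [32. 78. 84.] b [-53.  42.  51.]
20 35 h med [-5. -2. -1.] z [32. 79. 83.] b [-52.  43.  51.]
30 29 h med [-4. -1.  1.] z [35. 79. 83.] b [-52.  41.  51.]
40 36 h med [-6. -3. -1.] z [31. 78. 83.] b [-52.  41.  51.]
50 31 h med [-6. -2.  1.] z [34. 79. 83.] b [-52.  43.  51.]
60 31 h med [-4. -2.  1.] z [32. 78. 83.] b [-53.  42.  50.]
70 39 h med [-6. -2.  2.] z [32. 67. 83.] b [-53.  33.  51.]
80 156 h med [-5. -2.  1.] z [37. 58. 78.] b [-48.  -1.  49.]
90 131 h med [-25.  -2.   1.] z [36. 57. 78.] b [-43.   8.  49.]
end+ 32 1 [-2. 81.]
```

```bash
cat >> h.py <<'E'
def plan(x,y,z,jaw=None):
    p,Rt,o=tool(); d=Rt.T@(np.array([x,y,z])-p)*1e3
    a=np.degrees(np.arctan2(Rt[1,2],Rt[0,2])); r=0
    if jaw is not None: r=-((jaw-a+180)%360-180)
    print('t',round(o['time_s'],2),'p',np.round(p*1e3,1),'jaw',round(a,1),'q6',round(float(np.degrees(o['qpos'][5])),1),'q1',round(float(np.degrees(o['qpos'][0])),1),'w',round(o['grip_width']*1e3,1)); print('shift',np.round(d,1),'roll',round(r,1))
E
python3 -c "
from h import *
plan(.336,-.326,.13)"
```

```text
t 0.15 p [ 241.  -494.2  205.1] jaw -64.0 q6 -3.8 q1 -67.8 w 94.0
shift [  75.2  159.1 -109.5] roll 0
```

Call:
servo_tool --motion '[20,40,-28,0,40,80,-55,0,60,120,-82,0,75,159,-109,0,75,159,-109,0,75,159,-109,0]'

```text
time_s: 0.9
ee_pos: [0.3362, -0.3271, 0.1307]
eef_rot: [-0.03, 1.57, -1.147]
force: [-1.2, -0.4, -0.2]
grip_width: 0.094
```

```bash
python3 - <<'E'
from h import *
c=cam('wrist'); save(c,'w1.png'); np.savez('pics/w1.npz',**{k:np.array(v) for k,v in c.items()})
plan(.445,.0947,.13,13)
for P in ([.438,-.2967,.092],[.438,-.2967,.064]): print(proj(c,P))
E
```

```text
t 0.95 p [ 336.1 -327.4  130.8] jaw -64.0 q6 15.3 q1 -48.7 w 94.0
shift [   0.6  282.8 -331.8] roll -77.0
[311.37154521  63.7447551 ]
[307.53477108  68.68449198]
```

View pics/w1.png

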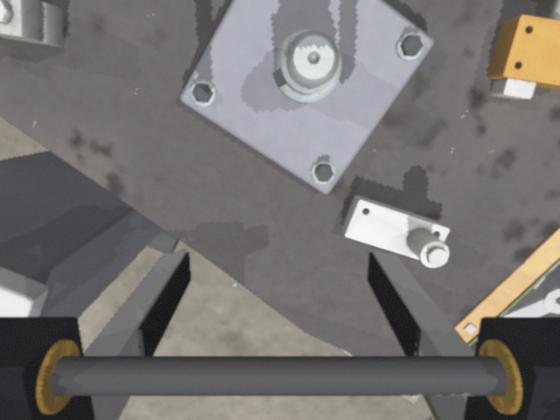

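```bash
cat > z.py <<'E'
import sys,cv2
f,u0,u1,v0,v1,o=sys.argv[1:7]; u0,u1,v0,v1=map(int,(u0,u1,v0,v1))
i=cv2.imread('pics/'+f)[v0:v1,u0:u1]; s=min(800//(u1-u0),600//(v1-v0)); cv2.imwrite('pics/'+o,cv2.resize(i,None,fx=s,fy=s,interpolation=cv2.INTER_CUBIC))
E
python3 z.py w1.png 265 355 20 110 z3.png
```

```text
(no output)
```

View pics/z3.png

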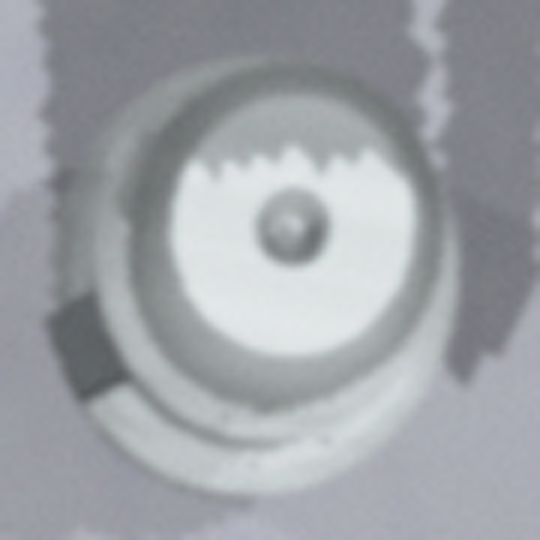

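```bash
python3 z.py w1.png 140 420 230 350 z4.png; python3 - <<'E'
from h import *
d=dict(np.load('pics/w1.npz')); c={k:(v if v.ndim else float(v)) for k,v in d.items()}
p,Rt,o=tool()
for a in (0,-.019):
  for y in (8,-8):
    for z in (-47,47,-59.5,59.5): print(a,y,z,np.round(proj(c,p+Rt@np.array([a,y/1e3,z/1e3])),1))
# backproject
def bp(u,v,h):
    ray=np.array([(u-c['cx'])/c['fx'],(v-c['cy'])/c['fy'],1])@c['R']; O=-c['R'].T@c['t']; return O+ray*(h-O[2])/ray[2]
s=bp(313.8,58,.092); print('nose',s)
cs=[(50,320),(95,295),(130,375),(85,400)]
K=np.array([bp(265+a/6,20+b/6,.064) for a,b in cs]); print(np.round(K,4))
for nm,q in (('ctr',K.mean(0)),('out',(K[0]+K[3])/2),('in',(K[1]+K[2])/2)):
    e=q-s; print(nm,np.hypot(*e[:2])*1e3,np.degrees(np.arctan2(e[1],e[0])))
for e in (K[0]-K[1],K[3]-K[2]): print('edge dir',np.degrees(np.arctan2(e[1],e[0])),np.linalg.norm(e)*1e3)
w=cloud(c); print(np.round(w[55:62:3,308:320:4],4))
# plate corners bolts
for u,v in ((203,93),(411,46),(323,173)): print('bolt',bp(u,v,.026))
E
```

```text
0 8 -47 [190.2 255. ]
0 8 47 [370.3 255.3]
0 8 -59.5 [166.3 254.9]
0 8 59.5 [394.3 255.3]
0 -8 -47 [192.2 282.8]
0 -8 47 [368.2 283.1]
0 -8 -59.5 [168.8 282.7]
0 -8 59.5 [391.6 283.1]
-0.019 8 -47 [180.9 270.6]
-0.019 8 47 [379.9 270.9]
-0.019 8 -59.5 [154.5 270.6]
-0.019 8 59.5 [406.4 271. ]
-0.019 -8 -47 [183.3 300.9]
-0.019 -8 47 [377.3 301.2]
-0.019 -8 -59.5 [157.5 300.8]
-0.019 -8 59.5 [403.1 301.2]
nose [ 0.44118644 -0.29654161  0.092     ]
[[ 0.4262 -0.2787  0.064 ]
 [ 0.4304 -0.2819  0.064 ]
 [ 0.425  -0.2886  0.064 ]
 [ 0.4207 -0.2855  0.064 ]]
ctr 20.212175390195597 140.5147510781695
out 22.86103928551265 140.88237790226347
in 17.56439456571976 140.03626198133222
edge dir 143.54555273153562 5.279136118334988
edge dir 143.8228201175471 5.3307038591711535
[[[ 0.4414 -0.293   0.0903]
  [ 0.4427 -0.295   0.088 ]
  [ 0.4435 -0.297   0.0893]]

 [[ 0.4401 -0.2937  0.0899]
  [ 0.4415 -0.2958  0.0865]
  [ 0.4422 -0.2977  0.0883]]

 [[ 0.4386 -0.2944  0.0908]
  [ 0.44   -0.2965  0.0872]
  [ 0.4408 -0.2984  0.089 ]]]
bolt [ 0.39390599 -0.23658905  0.026     ]
bolt [ 0.4878687  -0.35661713  0.026     ]
bolt [ 0.38024634 -0.34325729  0.026     ]
```

View pics/z4.png

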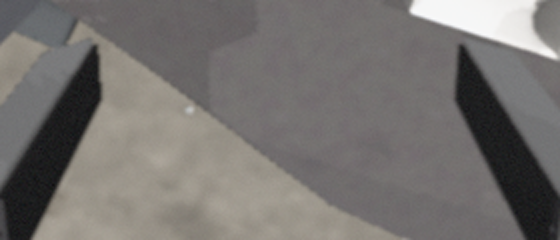

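Call:
servo_tool --motion '[0,36,-42,-10,0,72,-84,-20,0,108,-126,-30,0,144,-168,-40,0,180,-210,-50,0,216,-252,-60,0,252,-294,-70,0,283,-332,-77,20,283,-332,-77,40,283,-332,-77]'

```text
time_s: 2.2
ee_pos: [0.4458, 0.0955, 0.0902]
eef_rot: [-0.194, 1.57, 0.032]
force: [0.2, 0.4, 0.0]
grip_width: 0.094
```

```bash
python3 - <<'E'
from h import *
d=dict(np.load('pics/w1.npz')); c={k:(v if v.ndim else float(v)) for k,v in d.items()}
def bp(c,u,v,h):
    ray=np.array([(u-c['cx'])/c['fx'],(v-c['cy'])/c['fy'],1])@c['R']; O=-c['R'].T@c['t']; return O+ray*(h-O[2])/ray[2]
s=bp(c,314.8,61,.092); print('nose corr',s)
cs=[(50,320),(95,295),(130,375),(85,400)]
K=np.array([bp(c,266+a/6,23+b/6,.064) for a,b in cs]).mean(0)-s; print(np.degrees(np.arctan2(K[1],K[0])),np.hypot(*K[:2]))
c=cam('wrist'); save(c,'w2.png'); np.savez('pics/w2.npz',**{k:np.array(v) for k,v in c.items()})
plan(.445,.0947,.09,13.3)
print(proj(c,[.445,.0947,.03]))
E
```

```text
nose corr [ 0.44007257 -0.29774234  0.092     ]
141.19635539575768 0.02027854967303855
t 2.25 p [444.5  95.1  87.9] jaw 13.0 q6 -5.5 q1 7.5 w 94.0
shift [-2.1 -0.5  0.4] roll -0.3
[275.68290945 231.57222193]
```

View pics/w2.png

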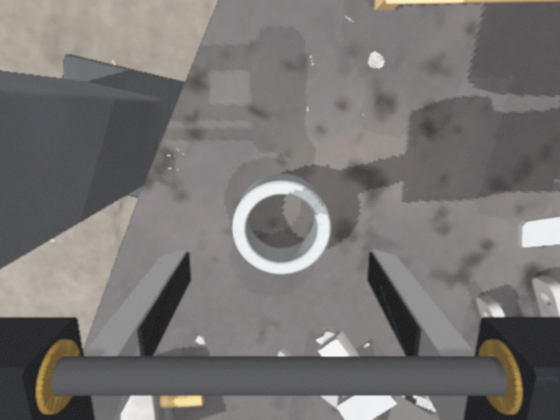

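```bash
cat >> h.py <<'E'
def bp(c,u,v,h,corr=True):
    O=-c['R'].T@c['t']
    if corr:
        k=.19/max(.05,(O[2]-h)); u=u+1.0*k; v=v+3.0*k
    ray=np.array([(u-c['cx'])/c['fx'],(v-c['cy'])/c['fy'],1])@c['R']; return O+ray*(h-O[2])/ray[2]
def ld(n):
    d=dict(np.load('pics/'+n+'.npz')); return {k:(v if v.ndim else float(v)) for k,v in d.items()}
E
python3 - <<'E'
from h import *
c=ld('w2'); g=cv2.cvtColor(c['color'],cv2.COLOR_RGB2GRAY)
w=cloud(c); m=np.uint8((w[...,2]>.02)&(w[...,2]<.04)); m[:165]=0;m[285:]=0;m[:,:220]=0;m[:,345:]=0
v,u=np.nonzero(m); P=np.array([bp(c,a,b,.03) for a,b in zip(u,v)]); print(P.mean(0),cv2.minEnclosingCircle((P[:,:2]*1e3).astype(np.float32)))
e=cv2.fitEllipse(cv2.convexHull(np.stack([u,v],-1).astype(np.int32))); print(e, bp(c,*e[0],.03))
plan(*bp(c,*e[0],.03)[:2],.009,13)
E
```

```text
[0.44891278 0.09680416 0.03      ] ((448.9856872558594, 96.4108657836914), 34.466705322265625)
((281.0908508300781, 226.39971923828125), (95.4857177734375, 98.19410705566406), 87.89064025878906) [0.44868398 0.09761623 0.03      ]
t 2.25 p [444.5  95.1  87.9] jaw 13.0 q6 -5.5 q1 7.5 w 94.0
shift [78.8  1.5  4.8] roll -0.0
```

Call:
servo_tool --motion '[40,1,4,0,70,1,4,0,78,1,4,0,78,1,4,0,78,1,4,0]'

```text
time_s: 2.88
ee_pos: [0.4496, 0.0976, 0.0137]
eef_rot: [-0.101, 1.569, 0.126]
force: [-0.1, -0.1, 1.0]
grip_width: 0.0942
```

```bash
python3 - <<'E'
from h import *
plan(.4487,.0975,.01,13)
print(ctrl.get_obs()['force'])
E
```

```text
t 2.88 p [449.6  97.6  13.7] jaw 13.0 q6 -5.3 q1 7.7 w 94.2
shift [ 3.7  0.1 -0.9] roll -0.0
[-0.06847548 -0.1046028   0.97088012]
```

Call:
servo_tool --motion '[4,0,-1,0,4,0,-1,0,4,0,-1,0,4,0,-1,0,4,0,-1,0]' --gripper 0 --force 30

```text
time_s: 3.5
ee_pos: [0.4478, 0.0975, 0.0086]
eef_rot: [-0.259, 1.571, -0.032]
force: [-0.9, -0.3, 2.1]
grip_width: 0.0678
```

```bash
python3 - <<'E'
from h import *
plan(.4400,-.2977,.125,-7)
E
```

```text
t 3.5 p [447.8  97.5   8.6] jaw 13.0 q6 -5.3 q1 7.7 w 67.8
shift [-116.4 -383.3  -96.5] roll 20.0
```

Call:
servo_tool --motion '[-50,0,0,0,-100,0,0,0,-117,-50,-12,2,-117,-100,-24,4,-117,-150,-36,7,-117,-200,-48,10,-117,-250,-60,13,-117,-300,-75,16,-117,-350,-88,20,-117,-383,-97,20,-117,-383,-97,20,-117,-383,-97,20]'

```text
time_s: 5.0
ee_pos: [0.4392, -0.297, 0.1249]
eef_rot: [2.496, 1.57, 2.373]
force: [-0.2, 0.5, -3.4]
grip_width: 0.0679
```

```bash
python3 - <<'E'
from h import *
c=cam('wrist'); save(c,'w3.png'); np.savez('pics/w3.npz',**{k:np.array(v) for k,v in c.items()})
plan(.4400,-.2977,.125,-7)
print(proj(c,[.44,-.2977,.092]))
E
```

```text
t 5.05 p [ 439.3 -296.7  125.1] jaw -7.0 q6 -31.0 q1 -38.0 w 67.7
shift [ 0.1 -0.9  0.8] roll 0.0
[279.06795228 246.6548741 ]
```

View pics/w3.png

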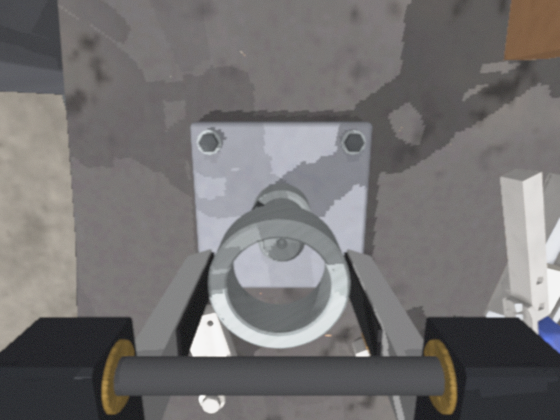

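```bash
python3 z.py w3.png 200 360 180 350 z5.png; python3 - <<'E'
from h import *
c=ld('w3'); p,Rt,o=tool()
for u,v,h in ((279.5,278,.1465),(282,243,.092)):
    q=bp(c,u,v,h); print(q,'tool',Rt.T@(q-p)*1e3)
g=cv2.cvtColor(c['color'],cv2.COLOR_RGB2GRAY)
E
```

```text
[ 0.44124144 -0.29400495  0.1465    ] tool [-21.36159595   2.96193787   1.54963731]
[ 0.44241048 -0.29735918  0.092     ] tool [33.13579322 -0.25348667  3.15061453]
```

View pics/z5.png

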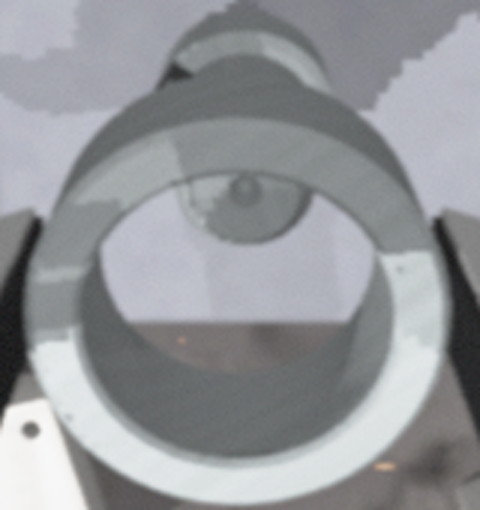

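```bash
python3 - <<'E'
from h import *
c=ld('w3'); p,Rt,o=tool()
for P in ([-.0215,0,0],[-.0215,0,.034],[-.0215,0,-.034],[0,0,0],[.033,0,0]): print(P,proj(c,p+Rt@np.array(P)))
print('cam in tool',Rt.T@(-c['R'].T@c['t']-p)); print(Rt.T@c['R'].T)
for u,v,h in ((279.2,283.5,.1465),(282,243.3,.092)):
  for k in (0,1):
    q=bp(c,u,v,h,k); print(q,'tool',Rt.T@(q-p)*1e3)
E
```

```text
[-0.0215, 0, 0] [277.41312137 287.47805798]
[-0.0215, 0, 0.034] [349.59284756 287.4956656 ]
[-0.0215, 0, -0.034] [205.24335833 287.46045278]
[0, 0, 0] [277.57476245 268.16163282]
[0.033, 0, 0] [277.76532344 245.38922034]
cam in tool [-0.17822992  0.08212197  0.00070067]
[[ 3.85978679e-04 -2.77983788e-01  9.60585688e-01]
 [ 6.76163642e-05 -9.60585750e-01 -2.77983833e-01]
 [ 9.99999923e-01  1.72247145e-04 -3.51969366e-04]]
[ 0.44042099 -0.29487812  0.1465    ] tool [-21.36164481   1.99575481   0.84109406]
[ 0.4407595  -0.29682057  0.1465    ] tool [-21.36295811   0.10866581   1.4125712 ]
[ 0.44204914 -0.29573467  0.092     ] tool [33.13693512  1.31523809  2.59501162]
[ 0.44238724 -0.29755467  0.092     ] tool [33.13569296 -0.45034666  3.15123862]
```

Call:
servo_tool --motion '[0,-0.5,1.7,0,25,-0.5,1.7,0,45,-0.5,1.7,0,60,-0.5,1.7,0,75,-0.5,1.7,0,85,-0.5,1.7,0,90,-0.5,1.7,0,90,-0.5,1.7,0]'

```text
time_s: 6.05
ee_pos: [0.4408, -0.2975, 0.0347]
eef_rot: [2.265, 1.569, 2.143]
force: [-0.9, 6.1, -5.1]
grip_width: 0.0674
```

```bash
python3 - <<'E'
from h import *
plan(.4408,-.2974,.0266,-7)
print(ctrl.get_obs()['force'])
E
```

```text
t 6.05 p [ 440.8 -297.5   34.7] jaw -7.0 q6 -31.0 q1 -38.0 w 67.4
shift [ 8.1  0.1 -0. ] roll 0.0
[-0.93319853  6.1435592  -5.13373703]
```

Call:
servo_tool --motion '[4,0.6,0,0,7,0.6,0,0,9,0.6,0,0,9,0.6,0,0]'

```text
time_s: 6.55
ee_pos: [0.4414, -0.2977, 0.0266]
eef_rot: [-0.094, 1.57, -0.216]
force: [0.9, 4.8, -0.8]
grip_width: 0.0678
```

Call:
servo_tool --motion '[1,1.5,0,0,1,1.5,0,0,1,1.5,0,0]'

```text
time_s: 6.92
ee_pos: [0.4417, -0.2974, 0.0266]
eef_rot: [-0.902, 1.568, -1.024]
force: [-3.8, -0.7, 7.5]
grip_width: 0.0678
```

Call:
servo_tool --motion '[0,1.5,0,0,0,1.5,0,0,0,1.5,0,0,-20,1.5,0,0,-60,1.5,0,0,-100,1.5,0,0,-100,1.5,0,0]' --gripper 1

```text
time_s: 7.8
ee_pos: [0.4426, -0.2955, 0.1282]
eef_rot: [-0.542, 1.565, -0.664]
force: [-1.2, 0.1, -0.5]
grip_width: 0.0942
```

```bash
python3 - <<'E'
from h import *
c=cam('wrist'); save(c,'w4.png'); np.savez('pics/w4.npz',**{k:np.array(v) for k,v in c.items()})
E
python3 z.py w4.png 200 370 170 310 z6.png
```

```text
(no output)
```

View pics/z6.png

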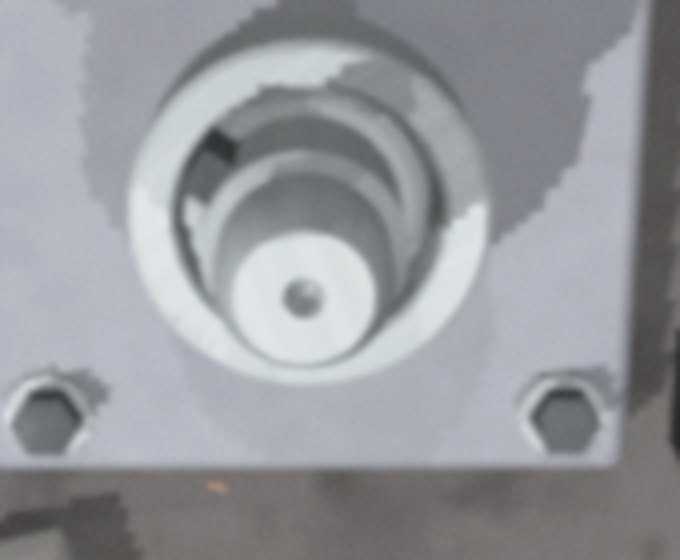

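```bash
python3 - <<'E'
from h import *
c=ld('w4'); p,Rt,o=tool(); print(p)
print('cam in tool',Rt.T@(-c['R'].T@c['t']-p))
for k in (0,1):
  for u,v,h in ((275.8,244.5,.092),(277.3,222.8,.048)):
    q=bp(c,u,v,h,k); print(q,'tool',Rt.T@(q-p)*1e3)
plan(.5092,.2929,.13,13.3)
E
```

```text
[ 0.44184223 -0.29493968  0.12621386]
cam in tool [-0.1802786   0.08223455  0.0010709 ]
[ 0.44161456 -0.29596799  0.092     ] tool [34.21477101 -1.00971906 -0.16570948]
[ 0.44256674 -0.29610887  0.048     ] tool [78.21651782 -0.98385195  0.71298626]
[ 0.4419447  -0.29779634  0.092     ] tool [34.21782158 -2.78424213  0.38465588]
[ 0.44289672 -0.29787474  0.048     ] tool [78.21948359 -2.69637844  1.25558859]
t 7.85 p [ 441.8 -294.9  126.2] jaw -7.0 q6 -30.7 q1 -37.7 w 94.0
shift [ -4.5 591.7  -4.7] roll -20.3
```

```bash
python3 - <<'E'
from h import *
plan(.513,.288,.165,13.3)
E
```

```text
t 7.85 p [ 441.8 -294.9  126.2] jaw -7.0 q6 -30.7 q1 -37.7 w 94.0
shift [-3.950e+01  5.872e+02 -3.000e-01] roll -20.3
```

Call:
servo_tool --motion '[-20,50,0,-2,-40,105,0,-4,-40,160,0,-6,-40,215,0,-8,-40,270,0,-10,-40,325,0,-12,-40,380,0,-14,-40,435,0,-16,-40,490,0,-18,-40,545,0,-20,-40,587,0,-20.3,-40,587,0,-20.3,-40,587,0,-20.3]'

```text
time_s: 9.48
ee_pos: [0.5126, 0.2874, 0.1642]
eef_rot: [-2.841, 1.569, -2.608]
force: [-0.3, -0.6, 0.6]
grip_width: 0.0944
```

```bash
python3 - <<'E'
from h import *
c=cam('wrist'); save(c,'w5.png'); np.savez('pics/w5.npz',**{k:np.array(v) for k,v in c.items()})
plan(.513,.288,.165,13.3)
E
```

```text
t 9.53 p [512.8 287.1 164.6] jaw 13.3 q6 12.4 q1 25.7 w 94.0
shift [-0.4  0.9  0.4] roll -0.0
```

View pics/w5.png

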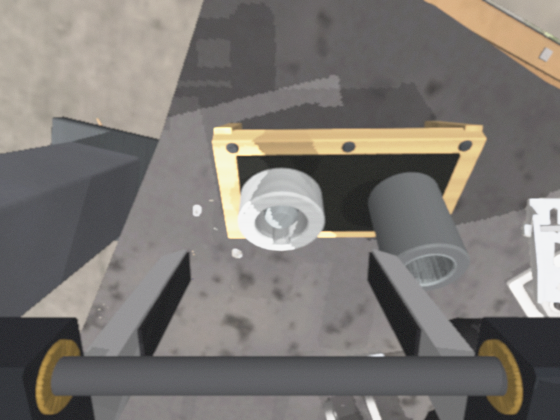

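```bash
python3 z.py w5.png 225 340 150 260 z7.png; python3 - <<'E'
from h import *
c=ld('w5'); p,Rt,o=tool()
for u,v,h in ((282,219,.0842),(433,265,.1206)):
    q=bp(c,u,v,h); print(q,'tool',Rt.T@(q-p)*1e3)
print(proj(c,[.5562,.3108,.06]))
E
```

```text
[0.51627351 0.28882876 0.0842    ] tool [80.39163584  0.9610655   3.88795829]
[0.61713797 0.29188271 0.1206    ] tool [ 43.86856149 -19.22136592 102.71437382]
[338.15508446 197.30683564]
```

View pics/z7.png

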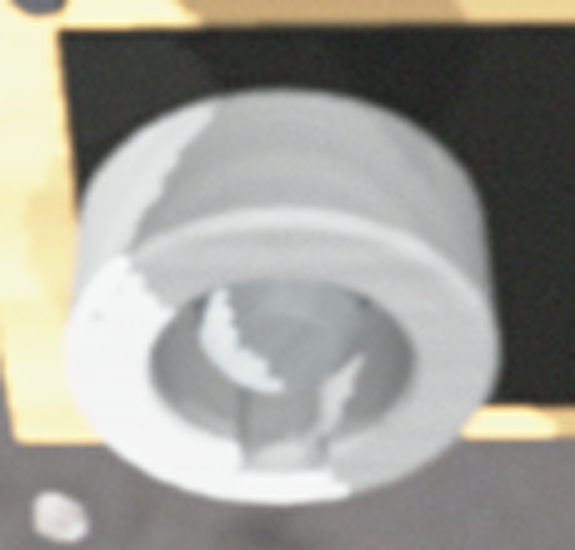

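Call:
servo_tool --motion '[20,4.5,3.5,0,60,4.5,3.5,0,85,4.5,3.5,0,98,4.5,3.5,0,98,4.5,3.5,0,98,4.5,3.5,0]'

```text
time_s: 10.28
ee_pos: [0.5159, 0.2933, 0.0684]
eef_rot: [0.225, 1.569, 0.457]
force: [0.9, -0.6, -0.4]
grip_width: 0.0942
```

Call:
servo_tool --motion '[0,0,0,0,0,0,0,0,0,0,0,0,0,0,0,0]' --gripper 0 --force 30

```text
time_s: 10.78
ee_pos: [0.5152, 0.293, 0.0675]
eef_rot: [-2.794, 1.57, -2.562]
force: [-2.4, -1.6, 1.8]
grip_width: 0.0634
```

Call:
servo_tool --motion '[-8.7,-5,0,0,-17.3,-10,0,0,-26,-15,0,0,-34.6,-20,0,0,-60,-30,0,0,-60,-30,0,0]'

```text
time_s: 11.52
ee_pos: [0.5233, 0.2637, 0.1293]
eef_rot: [0.169, 1.567, 0.401]
force: [-0.2, -0.0, -2.9]
grip_width: 0.0633
```

```bash
python3 - <<'E'
from h import *
c=cam('wrist'); save(c,'w6.png'); np.savez('pics/w6.npz',**{k:np.array(v) for k,v in c.items()})
plan(.449,.0975,.027,13.3)
E
```

```text
t 11.57 p [522.6 263.9 127.9] jaw 13.3 q6 9.9 q1 23.2 w 63.7
shift [ 100.7 -145.1 -109.9] roll -0.0
```

View pics/w6.png

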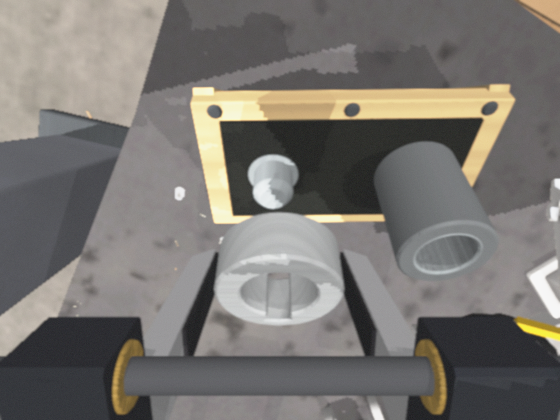

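Call:
servo_tool --motion '[0,-45,-30,0,0,-90,-65,0,20,-135,-100,0,50,-145,-110,0,85,-145,-110,0,98,-145,-110,0,101,-145,-110,0,101,-145,-110,0]'

```text
time_s: 12.58
ee_pos: [0.449, 0.0978, 0.027]
eef_rot: [-0.078, 1.57, 0.154]
force: [-0.1, -0.1, -3.4]
grip_width: 0.0633
```

Call:
servo_tool --motion '[3,0,0,0,5,0,0,0,5,0,0,0]' --force 6

```text
time_s: 12.95
ee_pos: [0.4489, 0.0976, 0.0217]
eef_rot: [-0.005, 1.57, 0.228]
force: [0.4, 0.3, -1.8]
grip_width: 0.0639
```

Call:
servo_tool --motion '[2,0,0,0,4,0,0,0,6,0,0,0,8,0,0,0,10,0,0,0,10,0,0,0]' --force 3

```text
time_s: 13.7
ee_pos: [0.4485, 0.0975, 0.0113]
eef_rot: [3.079, 1.571, -2.972]
force: [-1.4, -1.1, -1.6]
grip_width: 0.0647
```

Call:
servo_tool --motion '[0,0,0,0,0,0,0,0,0,0,0,0,-40,0,0,0,-80,0,0,0,-80,0,0,0]' --gripper 1

```text
time_s: 14.45
ee_pos: [0.45, 0.0977, 0.0939]
eef_rot: [-0.095, 1.566, 0.137]
force: [0.3, -0.5, -0.6]
grip_width: 0.094
```

```bash
python3 - <<'E'
from h import *
c=cam('wrist'); save(c,'w7.png'); np.savez('pics/w7.npz',**{k:np.array(v) for k,v in c.items()})
plan(.449,.0975,.027,13.3)
E
python3 z.py w7.png 200 360 150 310 z8.png
```

```text
t 14.5 p [449.1  97.6  92.2] jaw 13.3 q6 -5.6 q1 7.7 w 93.9
shift [65.2 -0.1 -0.3] roll 0.0
```

View pics/z8.png

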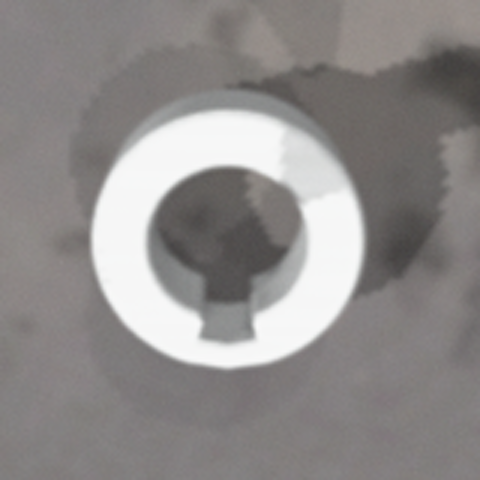

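```bash
python3 - <<'E'
from h import *
c=ld('w7'); p,Rt,o=tool()
q=bp(c,276.2,229.7,.028); print(q,'tool',Rt.T@(q-p)*1e3)
E
```

```text
[0.4509017  0.09490943 0.028     ] tool [64.20658603 -3.01867741  0.99969407]
```

Call:
servo_tool --motion '[30,-3,0.5,0,65,-3,0.5,0,82,-3,0.5,0,82,-3,0.5,0,82,-3,0.5,0]'

```text
time_s: 15.12
ee_pos: [0.4498, 0.0947, 0.0096]
eef_rot: [-3.015, 1.571, -2.783]
force: [-0.1, -0.8, 0.6]
grip_width: 0.0939
```

Call:
servo_tool --motion '[0,0,0,0,0,0,0,0,0,0,0,0,0,0,0,0]' --gripper 0 --force 30

```text
time_s: 15.62
ee_pos: [0.4498, 0.0947, 0.0096]
eef_rot: [-0.091, 1.571, 0.141]
force: [-0.6, -0.9, 3.0]
grip_width: 0.0636
```

```bash
python3 - <<'E'
from h import *
plan(.4412,-.2975,.125,13.3-(360-218.9))
E
```

```text
t 15.62 p [449.8  94.7   9.6] jaw 13.3 q6 -6.0 q1 7.3 w 63.6
shift [-115.4 -379.7  -98.6] roll 141.1
```

Call:
servo_tool --motion '[-50,0,0,5,-100,0,0,15,-116,-40,-8,25,-116,-80,-16,35,-116,-120,-25,45,-116,-160,-38,55,-116,-200,-50,65,-116,-240,-60,75,-116,-280,-70,85,-116,-320,-82,95,-116,-350,-92,105,-116,-380,-98.5,115,-116,-380,-98.5,125,-116,-380,-98.5,135,-116,-380,-98.5,141,-116,-380,-98.5,141,-116,-380,-98.5,141]'

```text
time_s: 17.75
ee_pos: [0.4412, -0.2976, 0.1252]
eef_rot: [-1.618, 1.57, 2.439]
force: [0.0, -1.3, -4.2]
grip_width: 0.0635
```

```bash
python3 - <<'E'
from h import *
c=cam('wrist'); save(c,'w8.png'); np.savez('pics/w8.npz',**{k:np.array(v) for k,v in c.items()})
plan(.4412,-.2975,.125,13.3-141.1)
E
python3 z.py w8.png 200 370 170 330 z9.png
```

```text
t 17.8 p [ 441.2 -297.7  125.3] jaw -127.6 q6 89.6 q1 -37.9 w 63.4
shift [ 0.3 -0.1 -0.1] roll 0.2
```

View pics/z9.png

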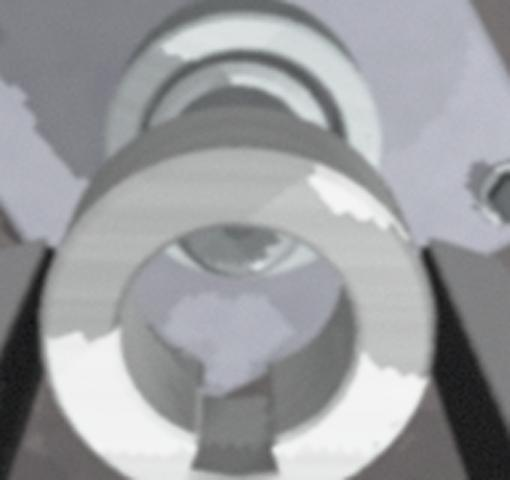

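```bash
python3 z.py w8.png 200 370 215 355 z9.png; python3 - <<'E'
from h import *
c=ld('w8'); p,Rt,o=tool()
for u,v,h in ((279.5,260.3,.092),(279.5,262.5,.085)):
    q=bp(c,u,v,h); print(q,'tool',Rt.T@(q-p)*1e3)
# expected nose
print(proj(c,p+Rt@np.array([.033,0,0])))
a=np.radians(np.arange(0,360,15))
top=p+np.stack([np.full(24,-.0185),.032*np.cos(a),.032*np.sin(a)],-1)@Rt.T
uv=proj(c,top); print('hub outer pred',uv.min(0),uv.max(0))
E
```

```text
[ 0.43121407 -0.28956225  0.092     ] tool [ 33.27698131 -12.85742169  -0.31439973]
[ 0.42755826 -0.28677544  0.085     ] tool [ 40.27877778 -17.45150773  -0.29317871]
[280.96237872 243.83843157]
hub outer pred [214.70908177 218.71233408] [348.41451323 340.34374074]
```

View pics/z9.png

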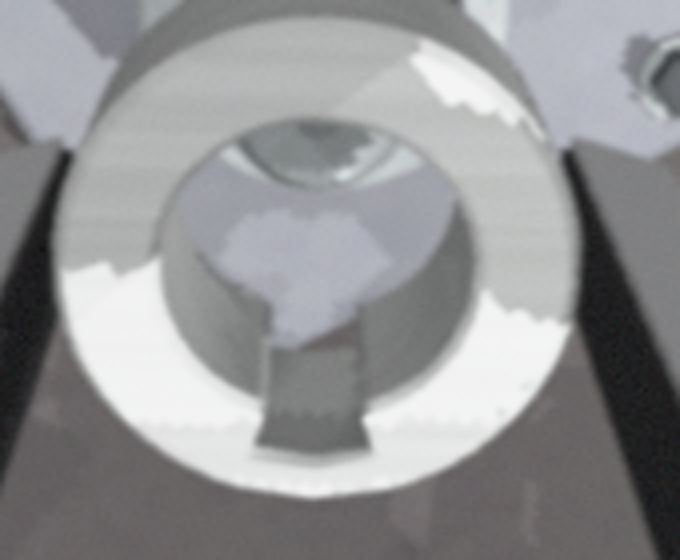

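Call:
servo_tool --motion '[0,-0.9,0,0,20,-0.9,0,0,32,-0.9,0,0,37,-0.9,0,0,41,-0.9,0,0,45,-0.9,0,0,45,-0.9,0,0]'

```text
time_s: 18.68
ee_pos: [0.4406, -0.2972, 0.0804]
eef_rot: [-1.643, 1.571, 2.412]
force: [0.4, 0.1, -2.5]
grip_width: 0.0636
```

Call:
servo_tool --motion '[3,0,0,0,6,0,0,0,8,0,0,0,10,0,0,0,10,0,0,0]'

```text
time_s: 19.3
ee_pos: [0.4405, -0.2972, 0.0703]
eef_rot: [-1.527, 1.571, 2.527]
force: [0.3, -0.7, -3.0]
grip_width: 0.0634
```

Call:
servo_tool --motion '[3,0,0,0,6,0,0,0,9,0,0,0,11,0,0,0,13,0,0,0,13,0,0,0]'

```text
time_s: 20.05
ee_pos: [0.4407, -0.2973, 0.0577]
eef_rot: [1.599, 1.57, -0.629]
force: [-0.6, 0.4, -0.4]
grip_width: 0.0634
```

Call:
servo_tool --motion '[0.8,0,0,0,0.8,0,0,0]'

```text
time_s: 20.3
ee_pos: [0.4409, -0.2974, 0.0575]
eef_rot: [1.575, 1.57, -0.654]
force: [-3.4, 3.0, 8.2]
grip_width: 0.0635
```

Call:
servo_tool --motion '[0,0,0,0,0,0,0,0,0,0,0,0,-30,0,0,0,-70,0,0,0,-75,0,0,0,-75,0,0,0]' --gripper 1

```text
time_s: 21.18
ee_pos: [0.4405, -0.2971, 0.1313]
eef_rot: [-1.697, 1.571, 2.357]
force: [-0.1, -1.0, -0.6]
grip_width: 0.0939
```

```bash
python3 - <<'E'
from h import *
c=cam('wrist'); save(c,'w9.png'); np.savez('pics/w9.npz',**{k:np.array(v) for k,v in c.items()})
w=cloud(c); print(np.round(w[225:275:4,260:300:4,2]*1e3))
plan(.608,.297,.2,13.3)
E
```

```text
[[86. 89. 90. 92. nan 92. 91. 90. 88. 86.]
 [87. 91. 92. 92. 90. 92. 92. 91. 91. 89.]
 [88. 91. 90. 90. 92. 90. 91. 91. 92. 90.]
 [90. 90. 93. 92. 88. 88. 91. 92. 92. 92.]
 [89. 91. 92. 92. 89. 88. 91. 90. 93. 90.]
 [88. 91. 91. 90. 92. 91. 91. 90. 92. 90.]
 [70. 90. 91. 91. 90. 91. 91. 91. 91. 85.]
 [76. 73. 89. 92. 93. 90. 91. 91. 71. 75.]
 [75. 76. 75. 59. 57. 56. 59. 74. 75. 75.]
 [76. 75. 67. 66. 65. 66. 64. 75. 76. 75.]
 [76. 75. 75. 72. 72. 72. 72. 73. 76. 76.]
 [75. 75. 75. 75. 76. 74. 75. 75. 75. 75.]
 [18. 17. 73. 74. 75. 75. 74. 74. 18. 17.]]
t 21.23 p [ 440.3 -296.9  130.7] jaw -127.7 q6 89.7 q1 -38.0 w 93.8
shift [ -69.  -230.6 -572.5] roll -141.0
```

View pics/w9.png

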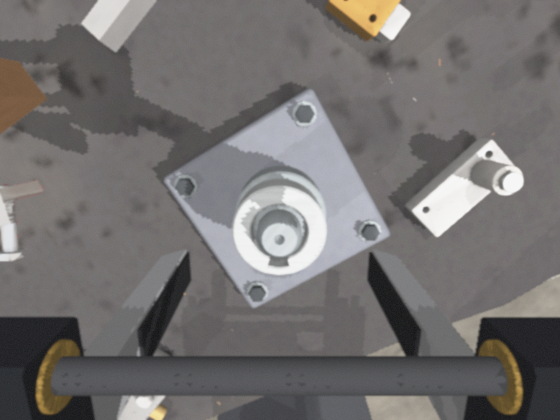

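```bash
python3 - <<'E'
from h import *
c=ld('top0'); w=cloud(c); z=w[...,2]
v,u=np.nonzero((np.hypot(w[...,0]-.611,w[...,1]-.304)<.2)&(z>.1)); 
P=w[v,u]
for a in np.arange(.45,.8,.05):
  for b in np.arange(.1,.5,.05):
    m=(abs(P[:,0]-a)<.025)&(abs(P[:,1]-b)<.025)
    if m.sum()>3: print(round(a,2),round(b,2),m.sum(),np.percentile(P[m,2],98).round(3))
E
```

```text
0.5 0.3 5 0.102
0.6 0.25 53 0.117
0.6 0.3 216 0.134
0.6 0.35 5 0.106
0.65 0.25 6 0.113
0.65 0.3 62 0.128
0.75 0.25 57 0.12
```

```bash
python3 - <<'E'
from h import *
plan(.611,.304,.19,13.3)
E
```

```text
t 21.23 p [ 440.3 -296.9  130.7] jaw -127.7 q6 89.7 q1 -38.0 w 93.8
shift [ -59.  -232.5 -579.9] roll -141.0
```

Call:
servo_tool --motion '[-30,0,0,-10,-59,-18,-45,-20,-59,-36,-90,-30,-59,-54,-135,-40,-59,-72,-180,-50,-59,-90,-225,-60,-59,-108,-270,-70,-59,-126,-315,-80,-59,-144,-360,-90,-59,-162,-405,-100,-59,-180,-450,-110,-59,-198,-495,-120,-59,-216,-540,-130,-59,-232,-580,-140,-59,-232,-580,-141,-59,-232,-580,-141,-59,-232,-580,-141]'

```text
time_s: 23.35
ee_pos: [0.6117, 0.3025, 0.1904]
eef_rot: [-2.851, 1.57, -2.621]
force: [0.0, -0.8, -0.1]
grip_width: 0.0939
```

```bash
python3 - <<'E'
from h import *
c=cam('wrist'); save(c,'w10.png'); np.savez('pics/w10.npz',**{k:np.array(v) for k,v in c.items()})
plan(.611,.304,.076,13.3)
yaw=np.radians(103.3); ex=np.array([np.cos(yaw),np.sin(yaw),0]); f=np.array([.611,.304,.095])
ax=np.r_[-.5*ex[:2],.866]
top=f+ax*(.1206-.095)/.866; print('exp top',top,proj(c,top))
E
```

```text
t 23.4 p [611.8 302.6 190.7] jaw 13.2 q6 10.1 q1 23.2 w 93.9
shift [114.7   1.6  -0.4] roll -0.1
exp top [0.61440027 0.28961583 0.1206    ] [276.73188509 243.6822552 ]
```

View pics/w10.png

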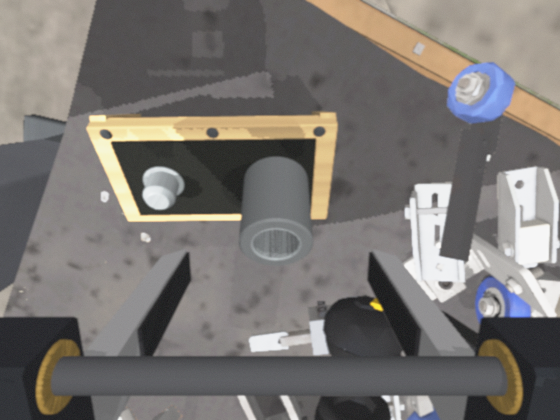

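Call:
servo_tool --motion '[30,1.6,0,0,70,1.6,0,0,100,1.6,0,0,114,1.6,0,0,114,1.6,0,0,114,1.6,0,0]'

```text
time_s: 24.15
ee_pos: [0.612, 0.3053, 0.0783]
eef_rot: [0.175, 1.569, 0.407]
force: [-0.4, -0.6, 0.7]
grip_width: 0.0939
```

Call:
servo_tool --motion '[0,0,0,0,0,0,0,0,0,0,0,0,0,0,0,0]' --gripper 0 --force 25

```text
time_s: 24.65
ee_pos: [0.6113, 0.3051, 0.0767]
eef_rot: [-2.887, 1.571, -2.655]
force: [-1.8, -0.7, -0.1]
grip_width: 0.0573
```

Call:
servo_tool --motion '[0,0,0,0,0,0,0,0]'

```text
time_s: 24.9
ee_pos: [0.6112, 0.305, 0.0766]
eef_rot: [-2.803, 1.57, -2.571]
force: [-1.3, -2.4, 0.5]
grip_width: 0.0542
```

Call:
servo_tool --motion '[-8.7,-5,0,0,-17.3,-10,0,0,-26,-15,0,0,-34.6,-20,0,0,-60,-32,0,0,-70,-32,0,0,-70,-32,0,0]'

```text
time_s: 25.78
ee_pos: [0.6188, 0.2743, 0.1472]
eef_rot: [0.218, 1.57, 0.45]
force: [-0.1, -0.8, -2.9]
grip_width: 0.0538
```

```bash
python3 - <<'E'
from h import *
c=cam('wrist'); save(c,'w11.png'); np.savez('pics/w11.npz',**{k:np.array(v) for k,v in c.items()})
plan(.449,.0975,.1,13.3)
E
```

```text
t 25.82 p [618.5 274.3 146.2] jaw 13.3 q6 7.5 q1 20.8 w 54.2
shift [  46.3 -133.  -205.6] roll 0.0
```

View pics/w11.png

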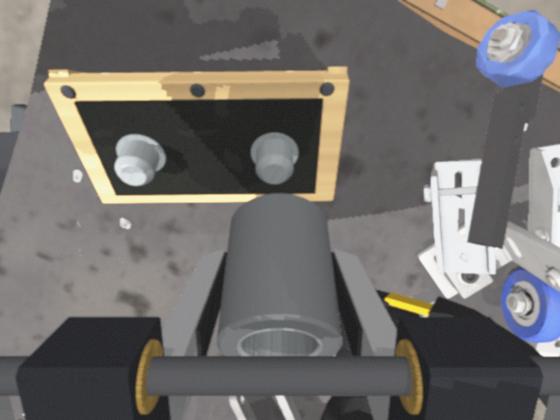

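Call:
servo_tool --motion '[0,-30,-48,0,0,-62,-96,0,0,-95,-146,0,20,-125,-192,0,46,-133,-206,0,80,-133,-206,0,105,-133,-206,0,111,-133,-206,0,111,-133,-206,0]'

```text
time_s: 26.95
ee_pos: [0.4488, 0.0974, 0.0357]
eef_rot: [3.011, 1.57, -3.04]
force: [0.5, -0.8, -3.1]
grip_width: 0.054
```

Call:
servo_tool --motion '[2,0,0,0,4,0,0,0,6,0,0,0,6,0,0,0]' --force 12

```text
time_s: 27.45
ee_pos: [0.4491, 0.0972, 0.03]
eef_rot: [-0.015, 1.57, 0.217]
force: [-1.1, 0.3, 2.1]
grip_width: 0.0542
```

Touching. Next I'll ease it upright with a light grip.

Call:
servo_tool --motion '[1,0,0,0,2,0,0,0,3,0,0,0,4,0,0,0,5,0,0,0,6,0,0,0,7,0,0,0,8,0,0,0,8,0,0,0]' --force 3

```text
time_s: 28.58
ee_pos: [0.4488, 0.0972, 0.0215]
eef_rot: [2.954, 1.571, -3.097]
force: [-0.9, 0.6, 2.1]
grip_width: 0.0547
```

```bash
python3 - <<'E'
from h import *
c=cam('wrist'); save(c,'w12.png'); np.savez('pics/w12.npz',**{k:np.array(v) for k,v in c.items()})
plan(.449,.0975,.02,13.3)
E
```

```text
t 28.62 p [448.8  97.2  21.6] jaw 13.3 q6 -5.7 q1 7.6 w 54.6
shift [1.6 0.3 0.3] roll -0.0
```

View pics/w12.png

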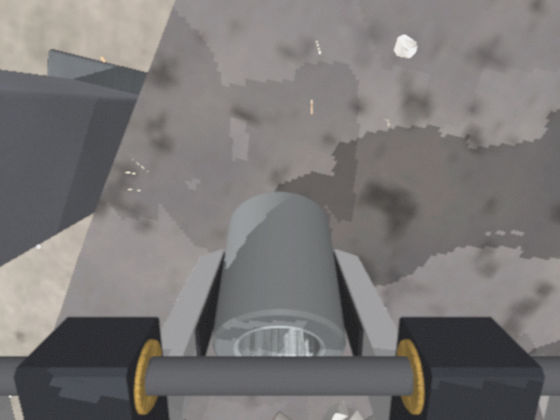

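```bash
python3 - <<'E'
from h import *
for n in ('w11','w12'):
    c=ld(n); w=cloud(c)
    r=range(205,322,10)
    L=np.array([np.nanmedian(w[v-2:v+3,274:285].reshape(-1,3),0) for v in r])
    yv=np.array([-.230,.973]); a=(L[:,:2]@yv)
    s=np.polyfit(a[:-2],L[:-2,2],1); print(n,np.degrees(np.arctan(1/abs(s[0]))),np.sign(s[0]),np.round(L[[0,-1]],3))
E
```

```text
w11 30.186844682476337 -1.0 [[0.612 0.309 0.151]
 [0.619 0.28  0.202]]
w12 25.566697256733597 -1.0 [[0.441 0.134 0.032]
 [0.448 0.108 0.084]]
```

Call:
servo_tool --motion '[0,0,0,0,0,0,0,0,0,0,0,0,0,0,0,0]' --gripper 0.63

```text
time_s: 29.12
ee_pos: [0.4488, 0.0972, 0.0216]
eef_rot: [3.06, 1.571, -2.991]
force: [-0.3, -0.2, -0.1]
grip_width: 0.0589
```

```bash
python3 - <<'E'
from h import *
c=cam('wrist'); save(c,'w13.png'); np.savez('pics/w13.npz',**{k:np.array(v) for k,v in c.items()})
plan(.449,.0975,.02,13.3)
E
```

```text
t 29.18 p [448.8  97.1  21.6] jaw 13.3 q6 -5.7 q1 7.6 w 59.0
shift [1.6 0.3 0.3] roll 0.0
```

View pics/w13.png

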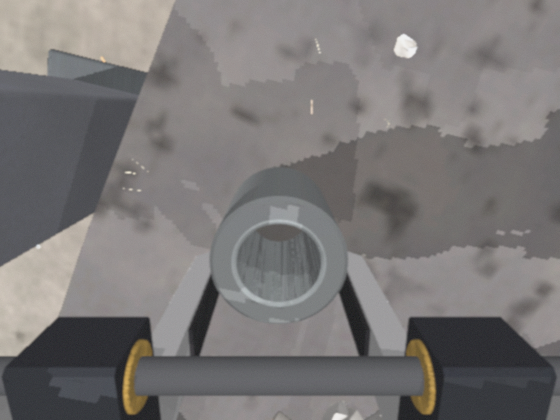

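```bash
python3 - <<'E'
from h import *
c=ld('w13'); p,Rt,o=tool()
w=cloud(c); print(np.nanmedian(w[195:206,270:290,2]),np.nanmedian(w[312:320,270:290,2]))
m=(abs(w[...,2]-.07)<.006); m[:170]=0; m[335:]=0; m[:,:190]=0;m[:,370:]=0
hl=cv2.convexHull(np.argwhere(m)[:,::-1].astype(np.int32)); e=cv2.fitEllipse(hl); print(e)
q=bp(c,279,260,.07); print(q,'tool',Rt.T@(q-p)*1e3)
E
```

```text
0.06875481512088674 0.06913484056877137
((279.5677490234375, 293.0574645996094), (173.28289794921875, 197.2440643310547), 178.2166748046875)
[0.44507828 0.12066045 0.07      ] tool [-48.37663261  23.74190332   1.77163786]
```

Call:
servo_tool --motion '[0,0,0,0,0,0,0,0,-4,8,0,0,-9,16,0,0,-13,23.5,0,0,-13,23.5,0,0,-13,23.5,0,0]' --gripper 1

```text
time_s: 30.05
ee_pos: [0.4434, 0.12, 0.0346]
eef_rot: [-2.019, 1.571, -1.787]
force: [-0.6, 0.7, 0.1]
grip_width: 0.0938
```

```bash
python3 - <<'E'
from h import *
c=cam('wrist'); save(c,'w14.png'); np.savez('pics/w14.npz',**{k:np.array(v) for k,v in c.items()})
plan(.449,.0975,.02,13.3)
p,Rt,o=tool(); a=np.radians(np.arange(0,360,5))
uv=proj(c,p+Rt@np.array([0,0,0])+np.stack([np.full(72,-(.07-p[2])),.027*np.cos(a),.027*np.sin(a)],-1)@Rt.T); print(uv.min(0),uv.max(0))
E
```

```text
t 30.1 p [443.4 119.9  34.5] jaw 13.3 q6 -2.7 q1 10.6 w 94.1
shift [ 14.5 -23.1   0.3] roll 0.0
[214.02186088 244.40431502] [338.08601379 355.34740076]
```

View pics/w14.png

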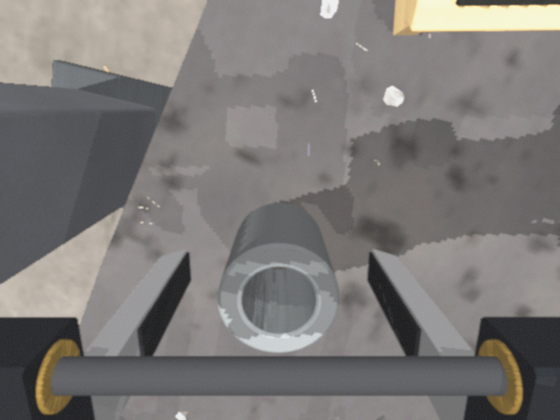

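Call:
servo_tool --motion '[0,-1.2,0,0,0,-1.2,0,0,0,-1.2,0,0,0,-1.2,0,0,0,-1.2,0,0,0,-1.2,0,0]' --gripper 0 --force 25

```text
time_s: 30.85
ee_pos: [0.4437, 0.1188, 0.0347]
eef_rot: [-2.373, 1.571, -2.141]
force: [-0.7, -0.1, 0.2]
grip_width: 0.0541
```

```bash
python3 - <<'E'
from h import *
plan(.4406,-.2972,.155,-7)
E
```

```text
t 30.85 p [443.7 118.8  34.7] jaw 13.3 q6 -2.9 q1 10.4 w 54.1
shift [-120.3 -404.2  -98.7] roll 20.3
```

Call:
servo_tool --motion '[-50,0,0,0,-100,0,0,0,-120,-50,-12,2,-120,-105,-25,5,-120,-160,-40,8,-120,-215,-53,11,-120,-270,-66,14,-120,-325,-80,17,-120,-370,-92,20,-120,-404,-98.7,20.3,-120,-404,-98.7,20.3,-120,-404,-98.7,20.3]'

```text
time_s: 32.35
ee_pos: [0.4403, -0.2965, 0.1542]
eef_rot: [2.476, 1.57, 2.354]
force: [-0.2, -0.4, -3.8]
grip_width: 0.054
```

```bash
python3 - <<'E'
from h import *
c=cam('wrist'); save(c,'w15.png'); np.savez('pics/w15.npz',**{k:np.array(v) for k,v in c.items()})
plan(.4406,-.2972,.155,-7)
p,Rt,o=tool(); a=np.radians(np.arange(0,360,5))
uv=proj(c,p+np.stack([np.full(72,-.0353),.027*np.cos(a),.027*np.sin(a)],-1)@Rt.T); print(uv.min(0),uv.max(0))
uv=proj(c,np.array([.4406,-.2972,.092])); print(uv)
E
python3 z.py w15.png 200 360 180 350 z10.png
```

```text
t 32.4 p [ 440.5 -296.2  154.4] jaw -7.0 q6 -30.9 q1 -37.9 w 53.6
shift [-0.6 -1.   0.2] roll 0.0
[215.13028434 244.40564246] [339.28726009 355.44042452]
[278.22049768 231.3132512 ]
```

View pics/z10.png

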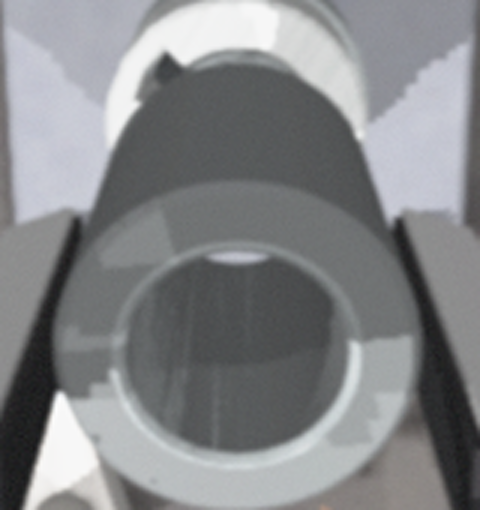

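Call:
servo_tool --motion '[0,-1.2,0,0,10,-1.2,0,0,20,-1.2,0,0,22,-1.2,0,0,22,-1.2,0,0,22,-1.2,0,0]'

```text
time_s: 33.15
ee_pos: [0.4406, -0.2983, 0.1329]
eef_rot: [-0.53, 1.57, -0.652]
force: [-0.4, 0.2, -2.9]
grip_width: 0.0541
```

```bash
python3 - <<'E'
from h import *
plan(.4405,-.2976,.1107,-7); print(ctrl.get_obs()['force'])
E
```

```text
t 33.15 p [ 440.6 -298.3  132.9] jaw -7.0 q6 -31.0 q1 -38.0 w 54.1
shift [22.2  0.7 -0.2] roll 0.0
[-0.41217006  0.17706261 -2.88879599]
```

Call:
servo_tool --motion '[0,0.7,0,0,3,0.7,0,0,6,0.7,0,0,9,0.7,0,0,12,0.7,0,0,12,0.7,0,0]'

```text
time_s: 33.9
ee_pos: [0.4404, -0.2974, 0.1204]
eef_rot: [2.592, 1.57, 2.47]
force: [-1.6, 0.0, -3.0]
grip_width: 0.0543
```

Call:
servo_tool --motion '[2,0,0,0,4,0,0,0,6,0,0,0,8,0,0,0,8,0,0,0]'

```text
time_s: 34.52
ee_pos: [0.4405, -0.2975, 0.1125]
eef_rot: [2.6, 1.571, 2.477]
force: [0.3, -0.1, -3.3]
grip_width: 0.0543
```

Call:
servo_tool --motion '[1,0,0,0,2,0,0,0,2.5,0,0,0,2.5,0,0,0]'

```text
time_s: 35.02
ee_pos: [0.4406, -0.2976, 0.1105]
eef_rot: [-0.743, 1.57, -0.865]
force: [-1.6, 0.3, 1.2]
grip_width: 0.0543
```

Call:
servo_tool --motion '[0,0,0,0,0,0,0,0,0,0,0,0,0,0,0,0]' --gripper 1

```text
time_s: 35.52
ee_pos: [0.4406, -0.2975, 0.1102]
eef_rot: [-0.282, 1.571, -0.404]
force: [0.7, -0.4, -0.2]
grip_width: 0.0908
```

Call:
servo_tool --motion '[-20,0,0,0,-50,0,0,0,-80,0,0,0,-80,0,0,0,-80,0,0,0]'

```text
time_s: 36.15
ee_pos: [0.4403, -0.2973, 0.1893]
eef_rot: [2.57, 1.57, 2.448]
force: [-0.3, -0.7, 0.4]
grip_width: 0.0941
```

```bash
python3 - <<'E'
from h import *
c=cam('wrist'); save(c,'w16.png'); np.savez('pics/w16.npz',**{k:np.array(v) for k,v in c.items()})
w=cloud(c); z=w[...,2]
m=(abs(w[...,0]-.441)<.04)&(abs(w[...,1]+.297)<.04)&(z>.13); P=w[m]; print(len(P),np.median(P[:,2]),P.mean(0))
A=np.c_[P[:,:2]-P[:,:2].mean(0),np.ones(len(P))]; print('slope',np.linalg.lstsq(A,P[:,2],rcond=None)[0])
s=cam('scene'); save(s,'s2.png'); t=cam('top'); save(t,'t2.png')
wt=cloud(t); mm=(abs(wt[...,0]-.44)<.06)&(abs(wt[...,1]+.297)<.06); print('top max z',np.nanmax(wt[mm][:,2]))
plan(.44,-.2976,.2,-7)
E
python3 z.py w16.png 190 390 130 280 z11.png
```

```text
19095 0.3020197428970396 [ 0.44113727 -0.2751552   0.26888294]
slope [0.42211013 4.04098606 0.26888294]
top max z 0.5388281000528247
t 36.3 p [ 440.2 -297.3  189.1] jaw -7.0 q6 -31.0 q1 -38.0 w 94.0
shift [-10.9  -0.3  -0.2] roll 0.0
```

View pics/w16.png

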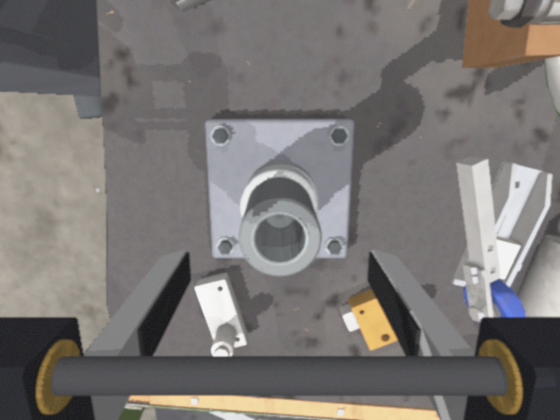

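View pics/s2.png

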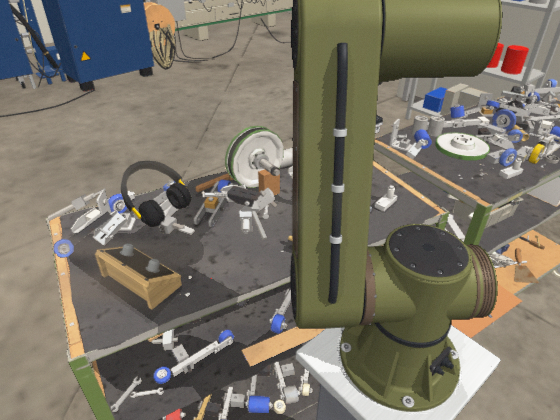

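```bash
python3 - <<'E'
from h import *
c=ld('w16'); w=cloud(c); z=w[...,2]
m=(z>.138)&(z<.155); m[:185]=0; m[285:]=0; m[:,:235]=0;m[:,:]&=True; m[:,330:]=0
P=w[m]; print(len(P),np.median(P[:,2]))
A=np.c_[P[:,:2]-P[:,:2].mean(0),np.ones(len(P))]; print('slope',np.linalg.lstsq(A,P[:,2],rcond=None)[0])
hl=cv2.convexHull(np.argwhere(m)[:,::-1].astype(np.int32)); e=cv2.fitEllipse(hl); print(e[0],e[1],bp(c,*e[0],.146))
print('hub top',np.nanmedian(z[176:190,246:252]))
E
```

```text
3561 0.14470401444449552
slope [-0.00240507  0.00575245  0.14439051]
(279.35638427734375, 235.47959899902344) (80.7332534790039, 83.20543670654297) [ 0.44205779 -0.29625358  0.146     ]
hub top 0.06695855979115381
```

```bash
python3 - <<'E'
from h import *
print(ctrl.hand_in()); print(ctrl.get_obs()['time_s'])
E
```

```text
the job is handed in; nothing more can be done
None
the job is handed in; nothing more can be done
```

The roller stack is built and the job is handed in at about 36 s on the robot's clock; the hand-in gave no verdict. The distance ring is on the plate, the keyed hub is over the key and home on the ring, and the grey sleeve stands on the hub. Each part was let go before the next went on. I had to put the hub and the sleeve down on the trolley first, to right and regrip them, because the tool can only point straight down.

| Part | What the last checks showed |
|---|---|
| Ring | Tool height at landing matched the seated height; the picture afterwards shows it flat around the spindle. |
| Hub | It slid past the key without catching; its top reads 75–76 mm, where 76 mm is fully home. |
| Sleeve | It landed at the expected height. Its top reads 144.7 mm against 146 expected, with a slope under 0.007 rad, and its centre is about 1.7 mm from the spindle axis. |

- **Camera disagreement:** the top and wrist cameras differed by 2–4 mm. I corrected the wrist camera using the visible fingertips, and contact during the fits bore that correction out. The wrist camera's depth also reads about 1 mm low.
- **Checks that failed:** two quick readings at the end were badly chosen. One sleeve-height sample was mixed up with the gripper and arm, so I redid it with tighter limits. One "hub top" sample read 67 mm and probably missed the hub's face; I did not repeat it.
- **Other blocks:** the arm never came near them and they look unmoved in the pictures, but I did not measure that.

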